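# Prop the fittings chest open

### The arm

A 6-joint arm with a two-finger parallel gripper is mounted at the origin on a cart in front of the work surface, level with it; the furniture and walls round the work are solid. World frame = base frame: x ahead of the robot, y to its left, z up, the work surface at z = 0. Lengths are in m, angles in rad, forces in N, time in s.
With the tool pointing down it reaches from about 0.425 to 0.95 m from the base axis. Payload 14.7 kg.
Tool frame: the origin (TCP) lies at the very end of the fingers, on their centre line; the grasp point (between the pads) lies 19 mm behind it; y points along the fingers, x is the direction in which the jaws open and shut, and the axes are right-handed (so a half turn about y gives the same grasp; the last joint's range is limited). The gripper opens to 85 mm and grips with 20 to 120 N. Pads are 22 mm wide; open, the fingers measure 114 mm over their backs; the gripper's body (76 mm by 85 mm) begins 54 mm behind the grasp point. The pads swing forward as they close: fully open they stand 13 mm farther back than shut.
Start: joints at [1.28, 0.48, 1.596, -0, 1.065, -0.047], TCP at [0.157, 0.631, 0.231] pointing down, gripper open.
Joint ranges: [-2.75, 2.75], [-0.82, 2.05], [0.23, 2.67], [-1.56, 4.7], [0.09, 2.69], [-2.92, 2.92]. Speed limits (rad/s): [1.89, 1.89, 2.39, 3.01, 3.01, 3.01].

### API

Orientations are given as a rotation vector (axis times angle).
In Python, from rig import env, cams gives the robot as it stands.
- The arm moves only by the tool arm_command, never from a script. Its argument "deltas" is a list of rows, each a list of 4 numbers: the shift along the tool's x, y, z in mm, then the turn about the tool's y in degrees. A call has exactly 10 rows; each row is the pose to reach, as a shift and turn from the pose commanded when the call began, along the tool's axes at that moment; what a row does not reach only later rows make up. A row lasts 1/8 s, in which the tool goes at most 62.5 mm and 10.7 degrees, less where a joint would pass 70% of its speed; a pose out of reach is approached as far as the arm can. A call with a gripper value outside its range is refused whole. "jaw" is the finger opening in mm, from 0 to 85.4, set as the call begins (left out, the last holds). The fingers move at their own pace and stop on an object; "force" is the grip in N (left out, the last holds). Time passes only in rows, so rows that repeat a pose let the fingers close, or fill a call up. It gives the time, the measured TCP pose, the force and the opening at its end, in the units of the state.
- env.observe(): the state, without advancing time (a new reading comes with each control period).
- cams.get_image(name): name is "scene" or "side" or "wrist"; returns a dict with "pixels" (384x512x3 uint8, blue, green, red), "mtx" (3x3 intrinsics, pixels), "R" (3x3) and "t" (3): a world point X has camera coordinates R X + t; the wrist camera has in their place "mount" (4x4, takes a point from camera to tool coordinates, whose origin is the TCP and whose axes are the tool frame's). Camera axes: x right, y down, z forward; pixel columns grow to the right and rows downward; lengths in m; the calibration is good to about 2 mm. A picture is of the moment at which its call begins: read the wrist's pose just before it. There is no depth.
- env.close_job(): hands the job in, once; it reports no verdict.
The state is a dict: "clock": time; "joint_positions": joint angles; "qd": joint speeds; "joint_torque": joint torques, N m; "position": TCP position; "orientation": TCP orientation; "wrist_force": force on the tool from outside, world axes, zero at the start; "wrist_torque": the same for the moment, N m; "opening": opening from 0.0 (shut) to 1.0 (fully open).
Only numpy, scipy, OpenCV 4.12 (cv2) and the standard library are available. Lean on these libraries where they do the work, as an engineer would, in place of code of your own. Each camera call takes 0.05 s, during which the arm holds its last target. There are 200 camera calls.

### The job

Lift the green lid of the fittings chest until it stands up by itself, then swing its prop rod by the red grip and bring the rod's foot down into the hole of the yellow side plate, so that the lid rests propped half open on the rod. The hole must be found by feel: let the foot ride only lightly on the plate without bending the sprung plate down, do not let the lid slam, and leave the other things on the bench alone.

Things in the scene. Friction and masses are not known exactly. Their poses are not given: they have to be found in the camera images.
- lid_hinge (a point): middle of the lid's hinge line on the chest (never moves during the task). Axes = the chest's: x from the chest's front to its back, y to its left (along the hinge line), z up. The plywood chest is fixed on the bench: 180 (x) by 220 (y) by 74 mm high; the hinge line runs along its top rear edge, 85 mm behind the chest's middle and 80 mm above the bench. All offsets below are in these axes
- lid (a joint): lid angle in rad: 0 shut, grows as the front edge rises, stop at 1.5. Green panel 13 mm thick, 175 mm from hinge to front edge, 232 mm wide, about 0.9 kg (varies). Its hinge has some friction: above about 1.35 rad the lid stays where it is left, lower down it falls shut by its own weight (about 5 N at the bar lifts it)
- lid_bar (a point): middle of the lid's steel pull bar: round, 10 mm thick, 80 mm straight length parallel to the hinge, standing 45 mm in front of the lid's front edge; 220 mm from the hinge line and 2 mm off the lid's plane through it, towards its upper face. Axes = the lid's: x from front edge to hinge, y along the bar, z out of the upper face
- prop_rod (a joint): angle of the prop rod to the lid in rad: 0 when it lies along the lid's left edge pointing to the hinge, grows as its foot swings away from the lid, downward and to the front; range -0.05 to 1.6. Slight friction holds it where it is left. The steel rod (9 mm thick) turns about an axis parallel to the lid's hinge
- rod_pivot (a point): the rod's pivot on the lid: 135 mm from the hinge line towards the front edge, 2 mm off the lid's plane towards its upper face, 128 mm left of the lid's middle (12 mm outside its edge). Axes = the rod's: x to its foot, y left along the pivot axis. With lid angle a and rod angle b, the direction pivot to foot makes the angle a + b with the chest's x axis, turning from x (back) towards down
- rod_grip (a point): middle of the red grip: a cross handle parallel to the hinge line, standing out to the left of the rod; round, 14 mm thick, 60 mm long, on the rod's line 110 mm from the pivot and 67 mm to the left of the rod
- rod_foot (a point): tip of the rod's foot, 160 mm from the pivot along the rod; round-ended pin 8 mm thick
- plate_mid (a point): point on the chest at the level of the yellow side plate's flat top (40 mm above the bench), under the plane in which the rod swings: 128 mm left of the chest's middle, midway front to back; axes = the chest's. The plate (150x27 mm) has one hole, 12 mm along the chest, 12 mm deep. Where the hole lies is not measured: its middle is up to 26 mm in front of or behind this point
- catch_plate (a joint): how far the sprung yellow plate is pressed down, m; about 0.2 mm per newton; 0 unloaded. It bears the lid's weight on the rod (2 to 5 N) easily
- tape_measure: yellow tape measure, 60x80x66 mm, loose bystander; origin under its middle
- sanding_block: brown sanding block, 126x97x24 mm, loose bystander; origin under its middle
- masking_tape: roll of cream masking tape, 101 mm across, 25 mm high, loose bystander; origin under its middle
- offcut_2: dark-topped chipboard offcut, 96x117x18 mm, loose bystander; origin under its middle

How it is judged:
On the way:
1. the lid is up, at least 1.25 rad open (value of joint lid above 1.25 rad), for 0.2 s.
At the end, for the whole second after the job is handed in: The rod's foot is in the plate's hole, at least 7 mm below the plate's top and within 34 mm (along the chest) of plate_mid; the lid rests on the rod between 0.7 and 1.2 rad open; lid and rod are at rest (z of rod_foot in the frame of plate_mid below -0.007 m and x of rod_foot in the frame of plate_mid between -0.034 and 0.034 m and value of joint lid between 0.7 and 1.2 rad and velocity of joint lid between -0.05 and 0.05 rad/s and velocity of joint prop_rod between -0.1 and 0.1 rad/s); the robot touches nothing.
It fails at once if the sprung plate is bent down by more than 4 mm (about 20 N) (value of joint catch_plate above 0.004 m).
It fails at once if the lid falls: it closes faster than 2 rad/s (velocity of joint lid below -2 rad/s).
It fails at once if a loose bystander is moved by more than 20 mm (distance of any of tape_measure, sanding_block, masking_tape, offcut_2 from where it was at the start of the episode above 0.02 m).
It also fails if it takes over 61 s, if anything falls off the work surface, if the arm or the gripper's body presses on something with over 40 N, if the wrist force passes 120 N, or if a joint passes its speed limit or range.

## Working session

There is one attempt and no reset: what is moved stays moved. The work goes in short steps, Python scripts to look and compute and a tool call to move; the robot and the scene stay as the last step left them, time stands still between calls to the robot, and variables do not carry over. Pictures are saved under pics/ and viewed, about 8 in all and at most 12, crops included, and the job is handed in when it is done.

Besides the shell and the picture viewer there is one more tool, called after "Call:" in YAML: its name, and indented under it one key for each argument. arm_command: Moves the arm, as the interface text tells. Its arguments: {"type":"object","properties":{"deltas":{"type":"array","items":{"type":"array","items":{"type":"number"}}},"jaw":{"type":"number"},"force":{"type":"number"}},"required":["deltas"]}

```bash
mkdir -p pics; cat > h.py <<'E'
import numpy as np, cv2, json
from rig import env, cams
from scipy.spatial.transform import Rotation as Ro
def snap(n,f):
    s=env.observe(); d=cams.get_image(n); d={k:np.array(v) for k,v in d.items()}
    if 'mount' in d:
        T=np.eye(4);T[:3,:3]=Ro.from_rotvec(s['orientation']).as_matrix();T[:3,3]=s['position']
        W=np.linalg.inv(T@d['mount']); d['R']=W[:3,:3]; d['t']=W[:3,3]
    cv2.imwrite('pics/'+f+'.png',d['pixels']); np.savez('pics/'+f+'.npz',**d); return d
def ld(f): return dict(np.load('pics/'+f+'.npz'))
def ray(d,uv):
    v=np.linalg.inv(d['mtx'])@np.array([uv[0],uv[1],1.]); return -d['R'].T@d['t'], d['R'].T@v
def onz(d,uv,z):
    c,v=ray(d,uv); return c+v*(z-c[2])/v[2]
def proj(d,X):
    p=d['mtx']@(d['R']@np.asarray(X)+d['t']); return p[:2]/p[2]
def tri(l):
    A=np.zeros((3,3));b=np.zeros(3)
    for d,uv in l:
        c,v=ray(d,uv); v=v/np.linalg.norm(v); P=np.eye(3)-np.outer(v,v); A+=P;b+=P@c
    return np.linalg.solve(A,b)
E
python3 - <<'E'
from h import *
ds=[snap(n,n+'0') for n in('scene','side','wrist')]
for d in ds: print((-d['R'].T@d['t']).round(3),d['mtx'][0,0])
cv2.imwrite('pics/both.png',cv2.resize(np.hstack([ds[0]['pixels'],ds[1]['pixels']]),(800,300),interpolation=cv2.INTER_AREA))
s=env.observe(); print(s); print(Ro.from_rotvec(s['orientation']).as_matrix().round(3))
E
```

```text
[ 0.    -1.028  0.913] 449.3897778285749
[0.428 0.914 1.014] 432.1587678460916
[0.079 0.649 0.372] 289.1011221106448
{'clock': 0.15, 'joint_positions': array([ 1.28040915e+00,  4.80677884e-01,  1.59672430e+00,  1.47128109e-06,
        1.06511576e+00, -4.65772505e-02]), 'qd': array([-0.00090773, -0.00182883, -0.00235392,  0.00046085,  0.00049054,
       -0.00133574]), 'joint_torque': array([ 9.53639901e-04, -9.51146579e+01, -4.30465722e+01, -8.22253241e-05,
        8.15631123e-03, -8.86410817e-06]), 'position': array([0.1567858 , 0.63048377, 0.23082805]), 'orientation': array([-1.31526503, -1.02718597,  1.02844676]), 'wrist_force': array([-0.57816019, -0.03485233,  0.50260467]), 'wrist_torque': array([ 0.00243403,  0.00795327, -0.02329234]), 'opening': 0.9974014276679365}
[[ 0.241 -0.    -0.97 ]
 [ 0.97  -0.001  0.241]
 [-0.001 -1.     0.   ]]
```

View pics/scene0.png

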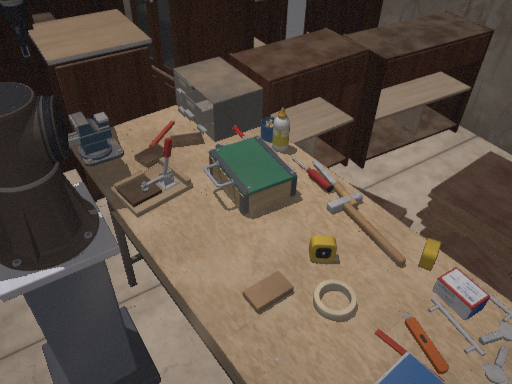

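View pics/side0.png

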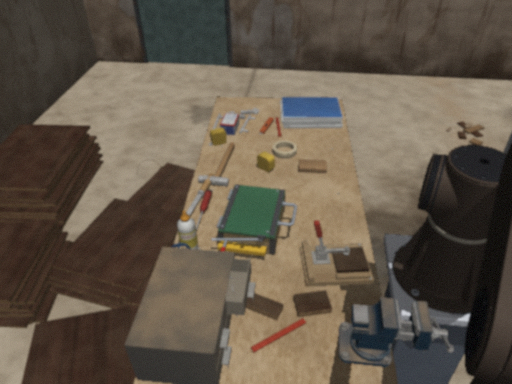

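The scene view shows the shut lid as a green quad around (252,165), with the bar at its left side (215,175), towards the robot. The side view shows the lid at (252,213), the bar at (290,215), and the yellow plate and rod at (240,249). Next I'll measure the lid corners.

```bash
python3 - <<'E'
from h import *
for n in('scene0','side0'):
    d=ld(n); hsv=cv2.cvtColor(d['pixels'],cv2.COLOR_BGR2HSV)
    m=cv2.inRange(hsv,(65,90,40),(90,255,255))
    c=max(cv2.findContours(m,0,2)[0],key=cv2.contourArea)
    h=cv2.convexHull(c); q=cv2.approxPolyN(h,4,-1,True) if hasattr(cv2,'approxPolyN') else cv2.approxPolyDP(h,8,True)
    q=q.reshape(-1,2); P=np.array([onz(d,p,.0865) for p in q]); print(n,q.tolist(),P[:,:2].round(3).tolist(),P.mean(0).round(4)[:2])
    e=np.roll(P,-1,0)-P; print(np.linalg.norm(e,axis=1).round(3), np.degrees(np.arctan2(e[:,1],e[:,0])).round(1))
    d=ld(n); x=[300,160,140,130] if 0 else None
d=ld('scene0');a=cv2.resize(d['pixels'][115:225,185:325],None,fx=4,fy=4,interpolation=2)
d=ld('side0');b=cv2.resize(d['pixels'][170:280,190:330],None,fx=4,fy=4,interpolation=2)
cv2.imwrite('pics/crop.png',np.vstack([a,b])[:, :])
E
python3 -c "
import cv2;a=cv2.imread('pics/crop.png');print(a.shape);h=a.shape[0]//2;cv2.imwrite('pics/crop2.png',cv2.resize(cv2.hconcat([a[:h],a[h:]]),(800,314)))"
```

```text
Traceback (most recent call last):
cv2.error: OpenCV(4.12.0) :-1: error: (-5:Bad argument) in function 'approxPolyN'
> Overload resolution failed:
>  - Argument 'epsilon_percentage' must be float, not bool
>  - Argument 'epsilon_percentage' must be float, not bool

[ WARN:0@0.008] global loadsave.cpp:275 findDecoder imread_('pics/crop.png'): can't open/read file: check file path/integrity
Traceback (most recent call last):
AttributeError: 'NoneType' object has no attribute 'shape'
```

```bash
python3 - <<'E'
from h import *
for n in('scene0','side0'):
    d=ld(n); hsv=cv2.cvtColor(d['pixels'],cv2.COLOR_BGR2HSV)
    m=cv2.inRange(hsv,(65,90,40),(90,255,255))
    c=max(cv2.findContours(m,0,2)[0],key=cv2.contourArea)
    q=cv2.approxPolyN(cv2.convexHull(c),4).reshape(-1,2).astype(float); P=np.array([onz(d,p,.0865) for p in q]); print(n,q.tolist(),P[:,:2].round(3).tolist(),P.mean(0).round(4)[:2])
    e=np.roll(P,-1,0)-P; print(np.linalg.norm(e,axis=1).round(3), np.degrees(np.arctan2(e[:,1],e[:,0])).round(1))
a=cv2.resize(ld('scene0')['pixels'][115:225,185:325],(400,314),interpolation=2)
b=cv2.resize(ld('side0')['pixels'][170:280,190:330],(400,314),interpolation=2)
cv2.imwrite('pics/crop2.png',np.hstack([a,b]))
E
```

```text
scene0 [[297.0, 177.0], [252.0, 193.0], [214.0, 149.0], [253.0, 138.0]] [[0.663, -0.259], [0.514, -0.249], [0.524, -0.013], [0.661, -0.026]] [ 0.5904 -0.1369]
[0.149 0.236 0.137 0.233] [176.3  87.4  -5.3 -89.5]
side0 [[278.0, 191.0], [267.0, 236.0], [223.0, 231.0], [240.0, 186.0]] [[0.515, -0.234], [0.528, -0.014], [0.665, -0.019], [0.649, -0.246]] [ 0.5894 -0.1281]
[0.221 0.137 0.227 0.134] [ 86.6  -2.3 -94.1 174.8]
```

View pics/crop2.png

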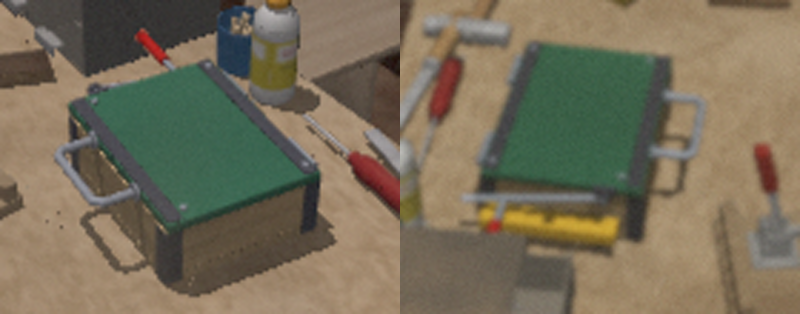

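The crop confirms the layout. The front strap and bar face the robot, and the hinge is on the far side. The rod, its red grip and the yellow plate are on the chest's left (+y) side. The grey toolbox stands near that side, so I'll locate it before planning the approach.

```bash
cat >> h.py <<'E'
def delta(X,az=None):
    "deltas (mm,deg) to world TCP X with tool-x azimuth az (deg)"
    s=env.observe(); M=Ro.from_rotvec(s['orientation']).as_matrix()
    a=np.degrees(np.arctan2(M[1,0],M[0,0])); print('az',a.round(1),s['position'].round(4),s['clock'])
    return (M.T@(np.asarray(X)-s['position'])*1e3).round(1), None if az is None else round(a-az,1)
E
python3 - <<'E'
from h import *
S,D=ld('scene0'),ld('side0')
print('toolbox near corner',tri([(S,(212,113)),(D,(232,254))]).round(3), tri([(S,(176,65)),(D,(125,345))]).round(3))
print('grip red', [onz(D,(190+495/400*140*1,170),.08)[:2]])
u=(190+494*140/400-140, 170+227*110/314); print(u, onz(D,u,.08).round(3))
for X in [(.45,.33,.26),(.47,.1,.26),(.47,-.13,.26)]: print(X,delta(X,-3))
E
```

```text
toolbox near corner [0.601 0.117 0.13 ] [0.702 0.469 0.172]
grip red [array([ 0.21751543, -0.40043265])]
(222.89999999999998, 249.52229299363057) [0.652 0.051 0.08 ]
az 76.0 [0.1568 0.6305 0.2308] 0.15
(0.45, 0.33, 0.26) (array([-220.8,  -29. , -357.1]), np.float64(79.0))
az 76.0 [0.1568 0.6305 0.2308] 0.15
(0.47, 0.1, 0.26) (array([-439.2,  -28.8, -432. ]), np.float64(79.0))
az 76.0 [0.1568 0.6305 0.2308] 0.15
(0.47, -0.13, 0.26) (array([-662.4,  -28.6, -487.5]), np.float64(79.0))
```

Call:
arm_command:
  deltas:
    - [-30,-10,-48,8]
    - [-60,-30,-97,16]
    - [-92,-30,-150,25]
    - [-125,-30,-203,34]
    - [-158,-30,-255,43]
    - [-190,-30,-307,52]
    - [-221,-30,-357,60]
    - [-270,-30,-375,66]
    - [-325,-30,-395,72]
    - [-380,-30,-413,79]
  jaw: 85

```text
clock: 1.4
position: [0.4659, 0.1605, 0.2612]
orientation: [-1.57, 0.043, -0.043]
wrist_force: [0.4, 0.3, 1.3]
opening: 0.995
```

```bash
python3 -c "
from h import *
print(delta((.46,-.13,.26),-3))"
```

```text
az -3.2 [0.4659 0.1605 0.2612] 1.4
(array([  10.2,    1.2, -290.4]), np.float64(-0.2))
```

Call:
arm_command:
  deltas:
    - [2,0,-50,0]
    - [4,0,-100,0]
    - [6,0,-155,0]
    - [8,0,-210,0]
    - [10,0,-260,0]
    - [10,0,-285,0]
    - [10,0,-290,0]
    - [10,0,-290,0]
    - [10,0,-290,0]
    - [10,0,-290,0]

```text
clock: 2.65
position: [0.461, -0.127, 0.2613]
orientation: [-1.57, 0.04, -0.04]
wrist_force: [0.7, -0.3, 0.1]
opening: 0.994
```

```bash
python3 - <<'E'
from h import *
d=snap('wrist','w1'); print((-d['R'].T@d['t']).round(3), env.observe()['position'].round(4), env.observe()['wrist_force'])
E
```

```text
[ 0.463 -0.049  0.403] [ 0.461  -0.1271  0.2613] [-0.31613338 -1.35446941 -0.66612921]
```

View pics/w1.png

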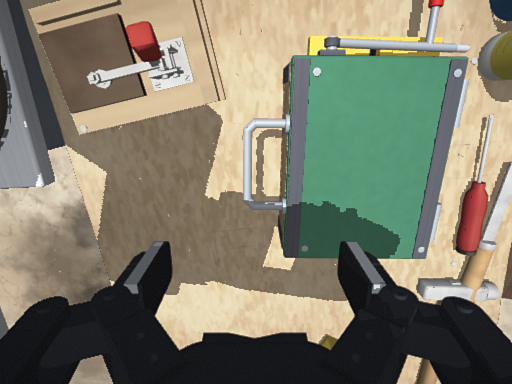

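The wrist view shows the bar at (250,120–205) and the lid corners at about (292,57), (467,57), (427,258) and (285,257). The rod runs from its pivot at (332,44) to its foot at (468,47), with the grip near (434,5).

```bash
python3 - <<'E'
from h import *
d=ld('w1')
for n,uv,z in [('FL',(292,57),.0865),('BL',(467,57),.0865),('BR',(427,258),.0865),('FR',(285,257),.0865),('bar1',(250,128),.082),('bar2',(250,200),.082),('pivot',(332,44),.082),('foot',(468,47),.082),('grip0',(434,5),.082)]:
    print(n,onz(d,uv,z).round(4))
E
```

```text
FL [ 0.5022 -0.0136  0.0865]
BL [ 0.6773 -0.0226  0.0865]
BR [ 0.6672 -0.2513  0.0865]
FR [ 0.4909 -0.2411  0.0865]
bar1 [ 0.4562 -0.0819  0.082 ]
bar2 [ 0.4515 -0.1653  0.082 ]
pivot [ 0.543  -0.0032  0.082 ]
foot [ 0.6798 -0.0129  0.082 ]
grip0 [0.6405 0.026  0.082 ]
```

Call:
arm_command:
  deltas:
    - [-4,0,1,0]
    - [-8,30,2,0]
    - [-8,80,2,0]
    - [-8,130,2,0]
    - [-8,170,2,0]
    - [-8,190,2,0]
    - [-8,199,2,0]
    - [-8,199,2,0]
    - [-8,199,2,0]
    - [-8,199,2,0]
  jaw: 40

```text
clock: 3.95
position: [0.4535, -0.1256, 0.0631]
orientation: [-1.571, 0.04, -0.042]
wrist_force: [-0.2, 0.2, -0.1]
opening: 0.468
```

Call:
arm_command:
  deltas:
    - [0,0,0,0]
    - [0,0,0,0]
    - [0,0,0,0]
    - [0,0,0,0]
    - [0,0,0,0]
    - [0,0,0,0]
    - [0,0,0,0]
    - [0,0,0,0]
    - [0,0,0,0]
    - [0,0,0,0]
  jaw: 0
  force: 25

```text
clock: 5.2
position: [0.4526, -0.1254, 0.0626]
orientation: [-1.57, 0.041, -0.04]
wrist_force: [-4.4, -1.0, 8.0]
opening: 0.106
```

```bash
cat >> h.py <<'E'
ey=np.radians(-3.0); EX=np.array([np.cos(ey),np.sin(ey),0]); EY=np.array([-np.sin(ey),np.cos(ey),0]); H=np.array([.6718,-.1367,.08])
def lid(r,a,y=0,n=.002):  # point on lid
    return H+EX*(-r*np.cos(a)+n*np.sin(a))+EY*y+np.array([0,0,r*np.sin(a)+n*np.cos(a)])
def rod(a,b,l,y=.128):
    return lid(.135,a,y)+EX*l*np.cos(a+b)-np.array([0,0,l*np.sin(a+b)])
E
python3 - <<'E'
from h import *
s=env.observe(); p=s['position']; print(p, s['opening'],s['wrist_force'])
B0=lid(.22,0)
for a in np.linspace(0.2,1.42,8): 
    v=lid(.22,a)-B0; print(a.round(2), round(v@EX*1e3), round(-v[2]*1e3))
E
```

```text
[ 0.45262726 -0.1254108   0.06258035] 0.10579686978914118 [-4.43083248 -1.01985812  8.04222316]
0.2 5 -44
0.37 16 -80
0.55 33 -114
0.72 56 -145
0.9 84 -171
1.07 116 -192
1.25 152 -207
1.42 189 -216
```

Call:
arm_command:
  deltas:
    - [2,-22,0,0]
    - [5,-44,0,0]
    - [10,-62,0,0]
    - [16,-80,0,0]
    - [24,-97,0,0]
    - [33,-114,0,0]
    - [44,-130,0,0]
    - [56,-145,0,0]
    - [70,-159,0,0]
    - [84,-171,0,0]

```text
clock: 6.45
position: [0.5331, -0.1299, 0.2339]
orientation: [-1.571, 0.046, -0.035]
wrist_force: [-26.9, -6.0, 25.3]
opening: 0.105
```

Call:
arm_command:
  deltas:
    - [16,-11,0,0]
    - [32,-21,0,0]
    - [50,-29,0,0]
    - [68,-36,0,0]
    - [86,-41,0,0]
    - [105,-45,0,0]
    - [110,-46,0,0]
    - [110,-46,0,0]
    - [110,-46,0,0]
    - [110,-46,0,0]

```text
clock: 7.7
position: [0.6469, -0.1365, 0.2798]
orientation: [-1.572, 0.04, -0.042]
wrist_force: [0.2, -7.1, 4.8]
opening: 0.104
```

```bash
python3 - <<'E'
from h import *
s=env.observe(); p=s['position']; print(p, s['opening'],s['wrist_force'])
g=p+[0,0,.019]-H; print('lid angle',np.arctan2(g[2],-(g@EX)), np.hypot(g[2],g@EX))
E
```

```text
[ 0.64688276 -0.13650568  0.27984   ] 0.10416102345674447 [ 0.21328438 -7.10010772  4.77779335]
lid angle 1.4575321966821129 0.22025126235760353
```

Call:
arm_command:
  deltas:
    - [0,0,0,0]
    - [0,0,0,0]
    - [0,-15,0,0]
    - [0,-40,0,0]
    - [0,-70,0,0]
    - [0,-90,0,0]
    - [0,-90,20,0]
    - [0,-90,50,0]
    - [0,-90,70,0]
    - [0,-90,70,0]
  jaw: 45

```text
clock: 8.95
position: [0.6503, -0.0635, 0.369]
orientation: [-1.57, 0.039, -0.038]
wrist_force: [-0.3, -0.5, -0.5]
opening: 0.525
```

```bash
python3 - <<'E'
from h import *
d=snap('wrist','w2'); s=snap('scene','s2'); D=snap('side','d2')
print(env.observe()['position'])
for a in (1.42,1.46): print(a,rod(a,0,.11,.195).round(4),[proj(c,rod(a,0,.11,.195)).round(0) for c in (d,s,D)])
for n,uv in [('bottle base',(281,149)),('cup base',(267,141))]: print(n,onz(s,uv,0).round(3))
b=cv2.resize(D['pixels'][150:290,180:340],(440,384),interpolation=2)
cv2.imwrite('pics/c2.png',cv2.resize(np.hstack([d['pixels'],b]),(800,323)))
E
```

```text
[ 0.65032372 -0.06570354  0.36908793]
1.42 [0.6802 0.0581 0.105 ] [array([275.,  60.]), array([244., 119.]), array([212., 244.])]
1.46 [0.6812 0.0581 0.1051] [array([276.,  60.]), array([245., 119.]), array([212., 244.])]
bottle base [ 0.777 -0.027  0.   ]
cup base [0.762 0.038 0.   ]
```

View pics/c2.png

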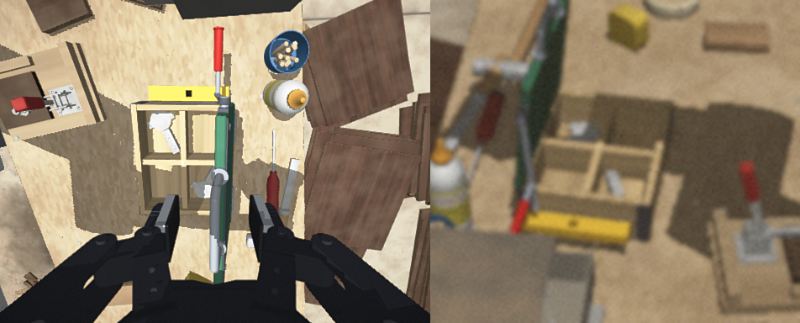

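The lid stands up by itself. The red grip shows near (219,50) in the shrunk view, which is about 15 px from my prediction. A dark square on the yellow plate at (189,92) looks like the hole. I'll measure both.

```bash
python3 - <<'E'
from h import *
d=ld('w2');D=ld('d2');S=ld('s2'); cs=[]
def red(d,pred):
    hsv=cv2.cvtColor(d['pixels'],cv2.COLOR_BGR2HSV)
    m=cv2.inRange(hsv,(0,150,80),(6,255,255))|cv2.inRange(hsv,(174,150,80),(180,255,255))
    n,l,st,c=cv2.connectedComponentsWithStats(m)
    i=min(range(1,n),key=lambda i:np.hypot(*(c[i]-pred))+(1e3 if st[i,4]<15 else 0)); return c[i],st[i]
pc=rod(1.46,0,.11,.195)
for n,c in(('w',d),('D',D),('S',S)):
    r,st=red(c,proj(c,pc)); print(n,r.round(1),st,onz(c,r,.105).round(4)); cs.append((c,r))
X=tri(cs[:2]);print('tri wD',X.round(4),[ (proj(c,X)-u).round(1) for c,u in cs]); X=tri(cs); print('tri all',X.round(4),[ (proj(c,X)-u).round(1) for c,u in cs])
v=X-H; print('chest frame',v@EX,v@EY,v[2])
g=cv2.cvtColor(d['pixels'],cv2.COLOR_BGR2HSV); 
y=cv2.inRange(g,(22,120,60),(35,255,255))[90:130,160:290]; xs=np.where(y.sum(0)>0)[0]+160; print('yellow cols',xs.min(),xs.max())
dk=(d['pixels'][100:122,200:260].max(2)<60); ys,xs=np.where(dk); c=(xs.mean()+200,ys.mean()+100); print('dark',c,xs.ptp() if hasattr(xs,'ptp') else np.ptp(xs),np.ptp(ys)); 
q=onz(d,c,.04)-H; print('hole x rel plate_mid',q@EX+.085,q@EY)
for cc in(176,270): 
    q=onz(d,(cc,c[1]),.04)-H; print(cc,q@EX+.085,q@EY)
E
```

```text
w [259.4  57.2] [254  32  12  53 522] [0.6604 0.0618 0.105 ]
D [218.2 243.2] [215 237   8  14  60] [0.6646 0.0515 0.105 ]
S [238.7 119.7] [234 115  11  12  49] [0.6628 0.0663 0.105 ]
tri wD [0.6611 0.0609 0.1151] [array([ 0.7, -0.2]), array([ 0.3, -0. ]), array([ 0.4, -1.7])]
tri all [0.6606 0.0599 0.1114] [array([0.2, 1. ]), array([0.6, 0.7]), array([ 0.4, -0.6])]
chest frame -0.02151647461600713 0.19578813312797874 0.03141213205447041
yellow cols 177 272
dark (np.float64(224.0), np.float64(110.5)) 4 5
hole x rel plate_mid 0.009025559250657345 0.1283916286951151
176 -0.06651424124189133 0.12819156269468085
270 0.0813772209204806 0.1285832509588843
```

Call:
arm_command:
  deltas:
    - [1,0,40,0]
    - [3,0,85,0]
    - [4,0,115,0]
    - [4,30,118,0]
    - [4,80,118,0]
    - [4,130,118,0]
    - [4,170,118,0]
    - [4,195,118,0]
    - [4,200,118,0]
    - [4,200,118,0]

```text
clock: 10.35
position: [0.6609, 0.0517, 0.1698]
orientation: [-1.57, 0.041, -0.041]
wrist_force: [-1.0, -0.6, -0.2]
opening: 0.524
```

```bash
python3 - <<'E'
from h import *
s=env.observe();print(s['position'],s['wrist_force'],s['opening'])
d=snap('wrist','w3')
E
```

```text
[0.66089017 0.05168272 0.16982614] [-0.98729847 -0.56727233 -0.24290671] 0.5242680940702226
```

View pics/w3.png

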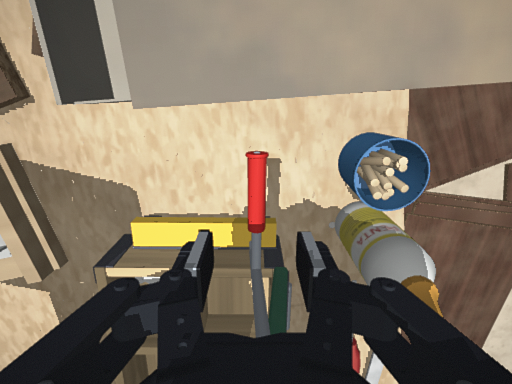

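The view shows the grip at column 257, centred between the fingertips (210 and 298), and the toolbox is clear of the gripper. I'll descend and grasp.

Call:
arm_command:
  deltas:
    - [0,20,0,0]
    - [0,45,0,0]
    - [0,65,0,0]
    - [0,78,0,0]
    - [0,84,0,0]
    - [0,84,0,0]
    - [0,84,0,0]
    - [0,84,0,0]
    - [0,84,0,0]
    - [0,84,0,0]

```text
clock: 11.65
position: [0.6606, 0.0521, 0.0855]
orientation: [-1.57, 0.04, -0.041]
wrist_force: [0.5, -0.6, 0.6]
opening: 0.527
```

Call:
arm_command:
  deltas:
    - [0,0,0,0]
    - [0,0,0,0]
    - [0,0,0,0]
    - [0,0,0,0]
    - [0,0,0,0]
    - [0,0,0,0]
    - [0,0,0,0]
    - [0,0,0,0]
    - [0,0,0,0]
    - [0,0,0,0]
  jaw: 0
  force: 30

```text
clock: 12.9
position: [0.6605, 0.0521, 0.0853]
orientation: [-1.57, 0.041, -0.041]
wrist_force: [0.4, 0.4, 3.8]
opening: 0.15
```

```bash
python3 - <<'E'
from h import *
from scipy.optimize import fsolve
d=snap('wrist','w4'); hsv=cv2.cvtColor(d['pixels'],cv2.COLOR_BGR2HSV)
s=env.observe();p=s['position'];print(p,s['wrist_force'],s['opening'])
g=p+[0,0,.019]-H; g2=np.array([g@EX,g[2]]); print('grip chest',g2, g@EY)
P=lambda a:np.array([-.135*np.cos(a)+.002*np.sin(a),.135*np.sin(a)+.002*np.cos(a)])
for a in(1.38,1.42,1.46,1.5): v=g2-P(a); print(a,np.hypot(*v),np.arctan2(-v[1],v[0])-a)
E
```

```text
[0.66053768 0.05210167 0.08533847] [-0.25718032 -0.83799634  3.50078667] 0.14754036957002303
grip chest [-0.021128    0.02433847] 0.18795349921558593
1.38 0.10862003971238966 0.167687969955314
1.42 0.1094664252447593 0.1766049399589491
1.46 0.11035913056354864 0.18506609874257585
1.5 0.11129563070715023 0.19305935933819707
```

View pics/w4.png

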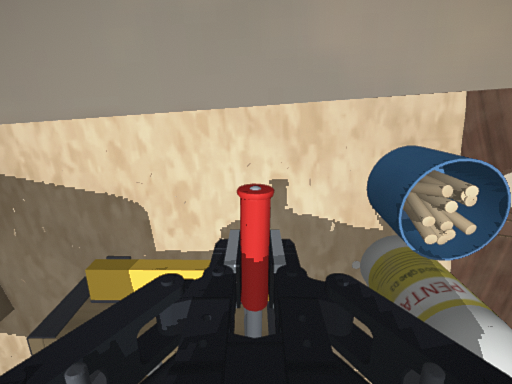

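The grip is held firmly, and the arm geometry gives a pivot-to-grip length of 110.4 mm against the nominal 110. Holding the grip fixes both the lid and rod angles, so I'll plan the path in foot coordinates.

```bash
cat >> h.py <<'E'
from scipy.optimize import fsolve
P2=lambda a:np.array([-.135*np.cos(a)+.002*np.sin(a),.135*np.sin(a)+.002*np.cos(a)])
pt=lambda a,b,l:P2(a)+l*np.array([np.cos(a+b),-np.sin(a+b)])
def foot2ab(x,z,g=(1.1,.6)): # foot rel plate_mid, mm
    return fsolve(lambda q:(pt(*q,.16)-np.array([x/1e3-.085,z/1e3-.04]))*100,g)
def grip2ab(g2,g=(1.1,.6)): return fsolve(lambda q:(pt(*q,.11)-g2)*100,g)
def grip_now():
    s=env.observe(); g=s['position']+[0,0,.019]-H; return np.array([g@EX,g[2]]),s
def status(g=(1.1,.6)):
    g2,s=grip_now(); a,b=grip2ab(g2,g); f=(pt(a,b,.16)-[-.085,-.04])*1e3
    fw=s['wrist_force']; print('t',round(s['clock'],2),'a,b',a.round(3),b.round(3),'foot',f.round(1),'F x,y,z',np.round([fw@EX,fw@EY,fw[2]],1),'grip',(g2*1e3).round(1),'open',round(s['opening'],3))
    return g2,a,b
def plan(ab):
    g2,_=grip_now(); 
    for a,b in ab:
        v=(pt(a,b,.11)-g2)*1e3; f=(pt(a,b,.16)-[-.085,-.04])*1e3
        print('ab',round(a,3),round(b,3),'foot',f.round(1),'-> tool x,y',round(v[0],1),round(-v[1],1))
E
python3 - <<'E'
from h import *
L=[(1.45,b) for b in (.25,.35,.45,.55,.65,.75)]
for a in (1.4,1.35,1.3,1.25): L.append((a,.75-(1.45-a)*.3))
for z in (12,8,4,0,-2): L.append(tuple(foot2ab(-10,z)))
for x in(0,10,20,30): L.append(tuple(foot2ab(x,-2)))
L.append(tuple(foot2ab(8,-11)))
plan(L)
E
```

```text
ab 1.45 0.25 foot [50.1 15.6] -> tool x,y -7.3 -0.8
ab 1.45 0.35 foot [34.4 18.4] -> tool x,y -18.1 -2.8
ab 1.45 0.45 foot [19.  22.8] -> tool x,y -28.7 -5.8
ab 1.45 0.55 foot [ 4.1 28.8] -> tool x,y -38.9 -9.9
ab 1.45 0.65 foot [-10.1  36.1] -> tool x,y -48.7 -15.0
ab 1.45 0.75 foot [-23.4  44.9] -> tool x,y -57.9 -21.0
ab 1.4 0.735 foot [-21.5  38.2] -> tool x,y -58.7 -16.1
ab 1.35 0.72 foot [-19.2  31.7] -> tool x,y -59.1 -11.2
ab 1.3 0.705 foot [-16.5  25.5] -> tool x,y -59.3 -6.5
ab 1.25 0.69 foot [-13.4  19.5] -> tool x,y -59.2 -1.8
ab 1.178 0.679 foot [-10.  12.] -> tool x,y -59.8 4.4
ab 1.132 0.688 foot [-10.   8.] -> tool x,y -61.5 7.9
ab 1.086 0.698 foot [-10.   4.] -> tool x,y -63.3 11.5
ab 1.04 0.709 foot [-10.  -0.] -> tool x,y -65.0 15.1
ab 1.018 0.715 foot [-10.  -2.] -> tool x,y -65.8 17.0
ab 1.034 0.648 foot [ 0. -2.] -> tool x,y -58.4 16.6
ab 1.045 0.582 foot [10. -2.] -> tool x,y -51.1 16.4
ab 1.048 0.518 foot [20. -2.] -> tool x,y -44.1 16.3
ab 1.042 0.457 foot [30. -2.] -> tool x,y -37.4 16.5
ab 0.924 0.629 foot [  8. -11.] -> tool x,y -56.7 25.3
```

Call:
arm_command:
  deltas:
    - [-5,0,0,0]
    - [-12,-2,0,0]
    - [-20,-3,0,0]
    - [-28,-5.5,0,0]
    - [-35,-8,0,0]
    - [-42,-11.5,0,0]
    - [-48,-15,0,0]
    - [-54,-18.5,0,0]
    - [-58,-21,0,0]
    - [-58,-21,0,0]

```text
clock: 14.2
position: [0.6021, 0.0554, 0.1069]
orientation: [-1.57, 0.041, -0.041]
wrist_force: [-0.5, 5.2, -2.5]
opening: 0.15
```

```bash
python3 -c "
from h import *
status((1.45,.75))"
```

```text
t 14.2 a,b 1.451 0.758 foot [-24.4  45.7] F x,y,z [-0.8  5.2 -2.5] grip [-79.7  45.9] open 0.15
```

Call:
arm_command:
  deltas:
    - [0,2,0,0]
    - [-1,5,0,0]
    - [-1,8,0,0]
    - [-1,11,0,0]
    - [-1,14,0,0]
    - [-1,17,0,0]
    - [-1,20,0,0]
    - [-1.5,23,0,0]
    - [-2,25,0,0]
    - [-2,25,0,0]

```text
clock: 15.45
position: [0.6005, 0.0554, 0.0814]
orientation: [-1.57, 0.041, -0.041]
wrist_force: [0.1, 6.3, -0.9]
opening: 0.154
```

```bash
python3 - <<'E'
from h import *
status()
D=snap('side','d5'); d=snap('wrist','w5'); S=snap('scene','s5')
b=cv2.resize(D['pixels'][130:290,170:340],(400,376),interpolation=2); a=cv2.resize(S['pixels'][80:240,170:340],(400,376),interpolation=2)
cv2.imwrite('pics/c5.png',np.hstack([a,b]))
plan([foot2ab(-10,z) for z in (8,6,4,2,0,-2)])
E
```

```text
t 15.45 a,b 1.181 0.683 foot [-10.7  12.5] F x,y,z [-0.2  6.3 -0.9] grip [-81.3  20.4] open 0.154
ab 1.132 0.688 foot [-10.   8.] -> tool x,y -1.4 3.9
ab 1.109 0.693 foot [-10.   6.] -> tool x,y -2.3 5.7
ab 1.086 0.698 foot [-10.   4.] -> tool x,y -3.2 7.5
ab 1.063 0.703 foot [-10.   2.] -> tool x,y -4.0 9.3
ab 1.04 0.709 foot [-10.  -0.] -> tool x,y -4.9 11.2
ab 1.018 0.715 foot [-10.  -2.] -> tool x,y -5.7 13.0
```

View pics/c5.png

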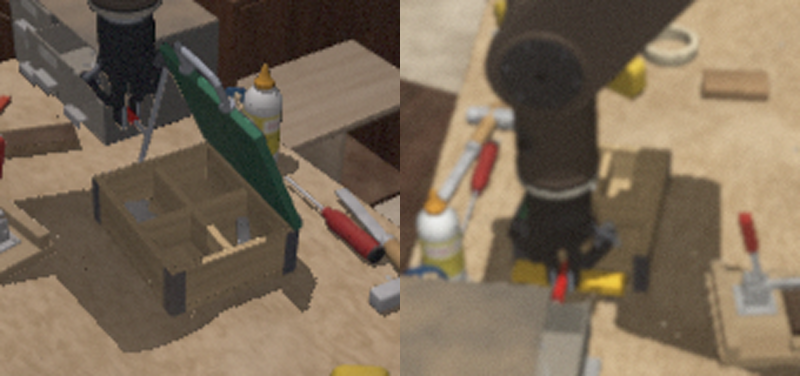

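The scene view matches the plan: the lid is about 1.18 rad open and the rod is swung forward over the plate, with its end near (143,160). I'll lower it slowly.

Call:
arm_command:
  deltas:
    - [-1,3,0,0]
    - [-1.5,4,0,0]
    - [-2,5,0,0]
    - [-2.5,6,0,0]
    - [-3,7,0,0]
    - [-3.5,8,0,0]
    - [-4,9,0,0]
    - [-4.5,10,0,0]
    - [-4.5,10,0,0]
    - [-4.5,10,0,0]

```text
clock: 16.85
position: [0.596, 0.0557, 0.0715]
orientation: [-1.57, 0.041, -0.041]
wrist_force: [-1.4, 6.1, 0.8]
opening: 0.149
```

```bash
python3 -c "
from h import *
status()"
```

```text
t 16.85 a,b 1.056 0.707 foot [-10.3   1.4] F x,y,z [-1.8  6.   0.8] grip [-85.8  10.5] open 0.149
```

Call:
arm_command:
  deltas:
    - [0,0.3,0,0]
    - [-0.3,0.6,0,0]
    - [-0.4,0.9,0,0]
    - [-0.5,1.2,0,0]
    - [-0.6,1.4,0,0]
    - [-0.8,1.6,0,0]
    - [-0.8,1.8,0,0]
    - [-0.9,2,0,0]
    - [-0.9,2,0,0]
    - [-0.9,2,0,0]

```text
clock: 18.1
position: [0.5954, 0.0557, 0.0698]
orientation: [-1.57, 0.04, -0.041]
wrist_force: [-2.0, 5.8, 3.8]
opening: 0.154
```

```bash
python3 -c "
from h import *
status()"
```

```text
t 18.1 a,b 1.035 0.711 foot [-10.1  -0.5] F x,y,z [-2.3  5.7  3.8] grip [-86.4   8.8] open 0.154
```

Contact is light, with Fz up by about 4 N. I'll slide the foot backwards along the plate with a little more preload.

Call:
arm_command:
  deltas:
    - [0,0.4,0,0]
    - [0.5,0.7,0,0]
    - [1.2,0.7,0,0]
    - [2,0.7,0,0]
    - [2.8,0.6,0,0]
    - [3.6,0.6,0,0]
    - [4.4,0.5,0,0]
    - [5.2,0.5,0,0]
    - [5.2,0.5,0,0]
    - [5.2,0.5,0,0]

```text
clock: 19.35
position: [0.5989, 0.0555, 0.0688]
orientation: [-1.57, 0.043, -0.039]
wrist_force: [-7.1, 7.3, 4.7]
opening: 0.152
```

```bash
python3 -c "
from h import *
status()"
```

```text
t 19.35 a,b 1.03 0.678 foot [-4.7 -1.7] F x,y,z [-7.5  6.9  4.7] grip [-82.8   7.8] open 0.152
```

Call:
arm_command:
  deltas:
    - [0.3,0,0,0]
    - [0.6,0,0,0]
    - [0.9,0,0,0]
    - [1.2,0,0,0]
    - [1.5,0,0,0]
    - [1.8,0,0,0]
    - [2.1,0,0,0]
    - [2.1,0,0,0]
    - [2.1,0,0,0]
    - [2.1,0,0,0]

```text
clock: 20.6
position: [0.601, 0.0554, 0.0688]
orientation: [-1.57, 0.042, -0.039]
wrist_force: [-7.9, 7.5, 5.0]
opening: 0.151
```

```bash
python3 -c "
from h import *
status()"
```

```text
t 20.6 a,b 1.033 0.659 foot [-1.7 -1.9] F x,y,z [-8.3  7.1  5. ] grip [-80.7   7.8] open 0.151
```

Call:
arm_command:
  deltas:
    - [0.3,0,0,0]
    - [0.6,0,0,0]
    - [0.9,0,0,0]
    - [1.2,0,0,0]
    - [1.5,0,0,0]
    - [1.8,0,0,0]
    - [2.1,0,0,0]
    - [2.1,0,0,0]
    - [2.1,0,0,0]
    - [2.1,0,0,0]

```text
clock: 21.85
position: [0.604, 0.0552, 0.0689]
orientation: [-1.57, 0.041, -0.04]
wrist_force: [-2.9, 6.4, 1.0]
opening: 0.15
```

```bash
python3 -c "
from h import *
status()"
```

```text
t 21.85 a,b 1.038 0.632 foot [ 2.2 -1.9] F x,y,z [-3.2  6.3  1. ] grip [-77.8   7.9] open 0.15
```

Call:
arm_command:
  deltas:
    - [0.3,0,0,0]
    - [0.6,0,0,0]
    - [0.9,0,0,0]
    - [1.2,0,0,0]
    - [1.5,0,0,0]
    - [1.8,0,0,0]
    - [2.1,0,0,0]
    - [2.1,0,0,0]
    - [2.1,0,0,0]
    - [2.1,0,0,0]

```text
clock: 23.1
position: [0.6052, 0.0551, 0.0688]
orientation: [-1.57, 0.043, -0.039]
wrist_force: [-7.7, 7.0, 4.5]
opening: 0.144
```

```bash
python3 -c "
from h import *
status()"
```

```text
t 23.1 a,b 1.039 0.621 foot [ 4.1 -2. ] F x,y,z [-8.1  6.6  4.5] grip [-76.5   7.8] open 0.144
```

At +2 mm Fz fell to about 1 N, the same as in free air. It rose again at +4 mm, which fits the foot dipping into the hole and touching its rear wall. I'll back off 2 mm and lower a little.

Call:
arm_command:
  deltas:
    - [-0.8,0,0,0]
    - [-1.6,0,0,0]
    - [-2.2,0,0,0]
    - [-2.2,0,0,0]
    - [-2.4,0.4,0,0]
    - [-2.6,0.8,0,0]
    - [-2.8,1.2,0,0]
    - [-3,1.5,0,0]
    - [-3,1.5,0,0]
    - [-3,1.5,0,0]

```text
clock: 24.35
position: [0.6048, 0.0552, 0.0683]
orientation: [-1.57, 0.039, -0.043]
wrist_force: [1.4, 5.0, 8.7]
opening: 0.151
```

```bash
python3 -c "
from h import *
status(); plan([foot2ab(x,z) for x in(1,2) for z in (-4,-6,-8,-10,-12)])"
```

```text
t 24.35 a,b 1.032 0.624 foot [ 3.8 -2.5] F x,y,z [1.1 5.  8.7] grip [-77.    7.3] open 0.151
ab 1.01 0.648 foot [ 1. -4.] -> tool x,y -2.7 1.5
ab 0.985 0.655 foot [ 1. -6.] -> tool x,y -3.6 3.4
ab 0.961 0.662 foot [ 1. -8.] -> tool x,y -4.4 5.4
ab 0.936 0.669 foot [  1. -10.] -> tool x,y -5.3 7.3
ab 0.912 0.677 foot [  1. -12.] -> tool x,y -6.1 9.3
ab 1.011 0.641 foot [ 2. -4.] -> tool x,y -2.0 1.5
ab 0.986 0.648 foot [ 2. -6.] -> tool x,y -2.9 3.4
ab 0.961 0.656 foot [ 2. -8.] -> tool x,y -3.7 5.3
ab 0.937 0.663 foot [  2. -10.] -> tool x,y -4.6 7.3
ab 0.912 0.671 foot [  2. -12.] -> tool x,y -5.4 9.3
```

Call:
arm_command:
  deltas:
    - [0,-1.5,0,0]
    - [0,-3,0,0]
    - [-0.4,-3,0,0]
    - [-0.4,-3,0,0]
    - [-0.4,-2,0,0]
    - [-0.4,-1,0,0]
    - [-0.5,-0.2,0,0]
    - [-0.5,0.3,0,0]
    - [-0.5,0.6,0,0]
    - [-0.5,0.6,0,0]

```text
clock: 25.6
position: [0.6025, 0.0553, 0.0675]
orientation: [-1.57, 0.041, -0.04]
wrist_force: [-8.2, 6.4, 14.1]
opening: 0.142
```

```bash
python3 -c "
from h import *
status()"
```

```text
t 25.6 a,b 1.019 0.644 foot [ 1.1 -3.3] F x,y,z [-8.5  6.  14.1] grip [-79.2   6.5] open 0.142
```

Call:
arm_command:
  deltas:
    - [0,-2,0,0]
    - [0,-5,0,0]
    - [1.5,-5,0,0]
    - [2.8,-5,0,0]
    - [2.8,-5,0,0]
    - [2.8,-4,0,0]
    - [2.8,-3,0,0]
    - [2.8,-2.4,0,0]
    - [2.8,-1.9,0,0]
    - [2.8,-1.9,0,0]

```text
clock: 26.85
position: [0.6054, 0.0551, 0.069]
orientation: [-1.57, 0.041, -0.04]
wrist_force: [-4.7, 6.2, 7.8]
opening: 0.149
```

```bash
python3 -c "
from h import *
status()"
```

```text
t 26.85 a,b 1.042 0.619 foot [ 4.2 -1.8] F x,y,z [-5.   5.9  7.8] grip [-76.3   8. ] open 0.149
```

Call:
arm_command:
  deltas:
    - [0.4,-0.3,0,0]
    - [0.8,-0.3,0,0]
    - [1.2,-0.3,0,0]
    - [1.6,-0.3,0,0]
    - [2,-0.3,0,0]
    - [2.4,-0.3,0,0]
    - [2.8,-0.3,0,0]
    - [2.8,-0.3,0,0]
    - [2.8,-0.3,0,0]
    - [2.8,-0.3,0,0]

```text
clock: 28.1
position: [0.6085, 0.055, 0.0688]
orientation: [-1.57, 0.041, -0.04]
wrist_force: [-1.1, 5.6, -2.5]
opening: 0.15
```

```bash
python3 -c "
from h import *
status()"
```

```text
t 28.1 a,b 1.043 0.592 foot [ 8.5 -2.1] F x,y,z [-1.4  5.6 -2.5] grip [-73.3   7.8] open 0.15
```

Call:
arm_command:
  deltas:
    - [0.3,0,0,0]
    - [0.6,0,0,0]
    - [0.9,0,0,0]
    - [1.2,0,0,0]
    - [1.5,0,0,0]
    - [1.8,0,0,0]
    - [2.1,0,0,0]
    - [2.1,0,0,0]
    - [2.1,0,0,0]
    - [2.1,0,0,0]

```text
clock: 29.35
position: [0.6101, 0.0549, 0.0687]
orientation: [-1.57, 0.042, -0.04]
wrist_force: [-3.2, 5.9, -2.1]
opening: 0.152
```

```bash
python3 -c "
from h import *
status()"
```

```text
t 29.35 a,b 1.042 0.576 foot [11.  -2.2] F x,y,z [-3.5  5.8 -2.1] grip [-71.6   7.7] open 0.152
```

Fz is now −2.5 N at +8.5 mm, so the foot is clearly unloaded, and this matches the dark mark seen at +9 mm. At +11 mm the rear wall just begins to push. I'll back off 2 mm and lower.

Call:
arm_command:
  deltas:
    - [-0.8,0,0,0]
    - [-1.5,0,0,0]
    - [-1.5,0,0,0]
    - [-1.7,0.5,0,0]
    - [-1.9,1,0,0]
    - [-2.1,1.5,0,0]
    - [-2.3,2,0,0]
    - [-2.5,2.5,0,0]
    - [-2.5,2.5,0,0]
    - [-2.5,2.5,0,0]

```text
clock: 30.6
position: [0.6086, 0.055, 0.0666]
orientation: [-1.57, 0.04, -0.041]
wrist_force: [1.5, 6.2, -0.8]
opening: 0.15
```

```bash
python3 -c "
from h import *
status(); plan([foot2ab(x,z) for x in(8,9) for z in (-6,-8,-10,-11,-12,-13)])"
```

```text
t 30.6 a,b 1.012 0.589 foot [10.3 -4.4] F x,y,z [ 1.1  6.2 -0.8] grip [-73.2   5.6] open 0.15
ab 0.99 0.61 foot [ 8. -6.] -> tool x,y -2.4 1.6
ab 0.963 0.617 foot [ 8. -8.] -> tool x,y -3.3 3.6
ab 0.937 0.625 foot [  8. -10.] -> tool x,y -4.2 5.6
ab 0.924 0.629 foot [  8. -11.] -> tool x,y -4.7 6.6
ab 0.912 0.634 foot [  8. -12.] -> tool x,y -5.1 7.6
ab 0.899 0.638 foot [  8. -13.] -> tool x,y -5.5 8.6
ab 0.99 0.603 foot [ 9. -6.] -> tool x,y -1.7 1.6
ab 0.963 0.611 foot [ 9. -8.] -> tool x,y -2.7 3.6
ab 0.937 0.619 foot [  9. -10.] -> tool x,y -3.6 5.6
ab 0.924 0.623 foot [  9. -11.] -> tool x,y -4.0 6.6
ab 0.911 0.627 foot [  9. -12.] -> tool x,y -4.4 7.6
ab 0.898 0.632 foot [  9. -13.] -> tool x,y -4.9 8.6
```

Call:
arm_command:
  deltas:
    - [-0.2,0.4,0,0]
    - [-0.4,0.8,0,0]
    - [-0.6,1.2,0,0]
    - [-0.8,1.6,0,0]
    - [-1,2,0,0]
    - [-1.2,2.4,0,0]
    - [-1.4,2.8,0,0]
    - [-1.6,3.2,0,0]
    - [-1.6,3.2,0,0]
    - [-1.6,3.2,0,0]

```text
clock: 31.85
position: [0.6074, 0.055, 0.0636]
orientation: [-1.57, 0.04, -0.042]
wrist_force: [-0.3, 6.0, 2.0]
opening: 0.15
```

```bash
python3 -c "
from h import *
status()"
```

```text
t 31.85 a,b 0.972 0.598 foot [10.7 -7.4] F x,y,z [-0.6  6.   2. ] grip [-74.4   2.6] open 0.15
```

Call:
arm_command:
  deltas:
    - [-0.3,0.3,0,0]
    - [-0.6,0.7,0,0]
    - [-0.8,1,0,0]
    - [-1,1.3,0,0]
    - [-1.2,1.7,0,0]
    - [-1.4,2,0,0]
    - [-1.6,2.4,0,0]
    - [-1.8,2.7,0,0]
    - [-1.9,3,0,0]
    - [-1.9,3,0,0]

```text
clock: 33.1
position: [0.6062, 0.0551, 0.0608]
orientation: [-1.57, 0.039, -0.043]
wrist_force: [4.2, 6.2, 0.1]
opening: 0.153
```

```bash
python3 -c "
from h import *
status()"
```

```text
t 33.1 a,b 0.934 0.609 foot [ 10.8 -10.2] F x,y,z [3.8 6.4 0.1] grip [-75.6  -0.2] open 0.153
```

Call:
arm_command:
  deltas:
    - [0.4,0,0,0]
    - [0.3,0.4,0,0]
    - [0.2,0.8,0,0]
    - [0.1,1.2,0,0]
    - [-0.1,1.6,0,0]
    - [-0.2,2,0,0]
    - [-0.3,2.3,0,0]
    - [-0.4,2.5,0,0]
    - [-0.4,2.5,0,0]
    - [-0.4,2.5,0,0]

```text
clock: 34.35
position: [0.6053, 0.0552, 0.0581]
orientation: [-1.57, 0.039, -0.042]
wrist_force: [2.9, 6.3, -0.6]
opening: 0.151
```

```bash
python3 -c "
from h import *
status()"
```

```text
t 34.35 a,b 0.899 0.617 foot [ 11.3 -12.8] F x,y,z [ 2.6  6.4 -0.6] grip [-76.4  -2.9] open 0.151
```

Call:
arm_command:
  deltas:
    - [0.1,0.2,0,0]
    - [0,0.4,0,0]
    - [-0.1,0.6,0,0]
    - [-0.2,0.8,0,0]
    - [-0.2,1,0,0]
    - [-0.3,1.2,0,0]
    - [-0.3,1.4,0,0]
    - [-0.3,1.5,0,0]
    - [-0.3,1.5,0,0]
    - [-0.3,1.5,0,0]

```text
clock: 35.6
position: [0.6049, 0.0552, 0.0568]
orientation: [-1.57, 0.039, -0.042]
wrist_force: [1.8, 6.5, 3.0]
opening: 0.15
```

```bash
python3 -c "
from h import *
status()"
```

```text
t 35.6 a,b 0.883 0.621 foot [ 11.5 -14.1] F x,y,z [1.4 6.6 3. ] grip [-76.8  -4.2] open 0.15
```

Fz is up to +3 N, so the foot is on the hole's bottom. I'll relieve the sideways load first, then release.

Call:
arm_command:
  deltas:
    - [0,0,0.4,0]
    - [0.1,0,0.8,0]
    - [0.2,0,1.2,0]
    - [0.2,0,1.5,0]
    - [0.2,0,1.5,0]
    - [0.2,0,1.5,0]
    - [0.2,0,1.5,0]
    - [0.2,0,1.5,0]
    - [0.2,0,1.5,0]
    - [0.2,0,1.5,0]

```text
clock: 36.85
position: [0.6047, 0.0555, 0.0564]
orientation: [-1.571, 0.04, -0.041]
wrist_force: [0.5, -10.0, 6.4]
opening: 0.149
```

Call:
arm_command:
  deltas:
    - [0,0,0,0]
    - [0,0,0,0]
    - [0,0,0,0]
    - [0,0,0,0]
    - [0,0,0,0]
    - [0,0,0,0]
    - [0,0,0,0]
    - [0,0,0,0]
    - [0,0,0,0]
    - [0,0,0,0]
  jaw: 40

```text
clock: 38.1
position: [0.6045, 0.0565, 0.0562]
orientation: [-1.57, 0.041, -0.041]
wrist_force: [-0.8, -0.5, 1.0]
opening: 0.471
```

```bash
python3 - <<'E'
from h import *
status()
w=snap('wrist','w6'); S=snap('scene','s6')
a=cv2.resize(S['pixels'][80:240,170:340],(300,282),interpolation=2)
cv2.imwrite('pics/c6.png',np.hstack([w['pixels'][:,:], np.vstack([a,np.zeros((102,300,3),np.uint8)])]))
E
```

```text
t 38.1 a,b 0.876 0.626 foot [ 11.1 -14.7] F x,y,z [-0.7 -0.5  1. ] grip [-77.4  -4.8] open 0.471
```

View pics/c6.png

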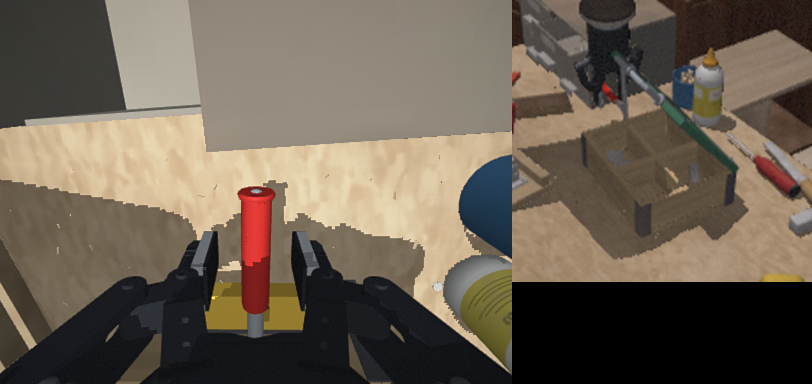

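The jaws are open and the grip stands free at (256,250) with no force on it; the lid stays propped. I'll withdraw straight up.

Call:
arm_command:
  deltas:
    - [0,-8,0,0]
    - [0,-20,0,0]
    - [0,-40,0,0]
    - [0,-70,0,0]
    - [0,-105,0,0]
    - [0,-140,0,0]
    - [0,-170,0,0]
    - [0,-190,0,0]
    - [0,-190,0,0]
    - [0,-190,0,0]

```text
clock: 39.45
position: [0.6041, 0.0565, 0.2459]
orientation: [-1.57, 0.041, -0.04]
wrist_force: [0.1, 0.5, 0.1]
opening: 0.468
```

```bash
python3 - <<'E'
from h import *
s=env.observe(); print(s['clock'],s['position'],s['wrist_force'])
D=snap('side','d7'); S=snap('scene','s7'); w=snap('wrist','w7')
a,b=.885,.62
def red(d,pred):
    hsv=cv2.cvtColor(d['pixels'],cv2.COLOR_BGR2HSV)
    m=cv2.inRange(hsv,(0,150,60),(6,255,255))|cv2.inRange(hsv,(174,150,60),(180,255,255))
    n,l,st,c=cv2.connectedComponentsWithStats(m)
    i=min(range(1,n),key=lambda i:np.hypot(*(c[i]-pred))+(1e3 if st[i,4]<15 else 0)); return c[i]
for n,c in(('w',w),('D',D),('S',S)):
    p=proj(c,rod(a,b,.11,.195)); print(n,'grip pred',p.round(1),'seen',red(c,p).round(1),'bar pred',proj(c,lid(.22,a)).round(1))
for n,f,g in(('S','s7','scene0'),('D','d7','side0')):
    A,B=ld(f)['pixels'].astype(int),ld(g)['pixels'].astype(int); df=abs(A-B).max(2)>60
    print(n,'changed px in bystander area', df[225:325,235:365].sum() if n=='S' else df[120:180,250:340].sum())
a=cv2.resize(S['pixels'][80:240,170:340],(300,282),interpolation=2);b=cv2.resize(D['pixels'][150:280,180:340],(300,244),interpolation=2)[:102]
cv2.imwrite('pics/c7.png',np.hstack([w['pixels'], np.vstack([a,b])]))
E
```

```text
39.45 [0.60406255 0.05649434 0.24590109] [0.06172405 0.47788245 0.05601705]
w grip pred [257.8 165.1] seen [255.5 163.3] bar pred [174.9 481.8]
D grip pred [238.  254.5] seen [237.9 252.1] bar pred [269.7 169.4]
S grip pred [224.5 132.6] seen [223.5 131.3] bar pred [235.5 120.1]
S changed px in bystander area 28
D changed px in bystander area 231
```

View pics/c7.png

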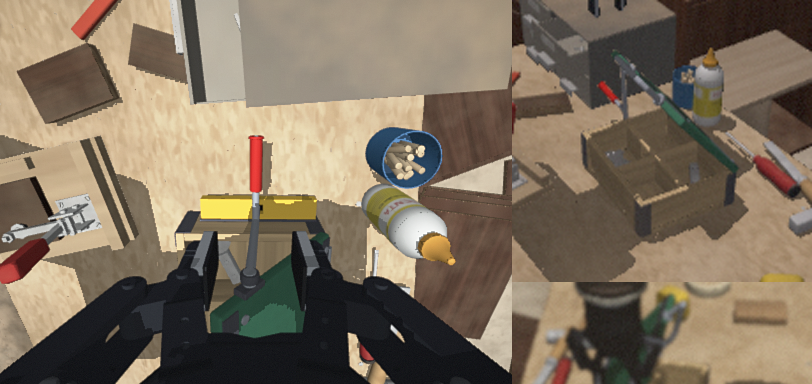

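The view shows the rod's foot in the plate at about (257,212), the lid propped and the gripper clear. I'm handing the job in.

```bash
python3 -c "
from h import *
print(env.close_job())"
```

```text
the job is handed in; nothing more can be done
None
```

I finished the task and handed it in at about 39.5 s of the 61 s allowed. The hand-in gives no verdict, so the result below rests on my own checks.

**What I did**
- I lifted the lid by its bar to about 1.46 rad, and it stood by itself.
- I took the red grip and swung the rod forward while lowering the lid, until the foot touched the plate lightly.
- Sliding the foot backwards, I found the hole by feel at about +9 to +11 mm from plate_mid.
- I lowered the foot to the bottom of the hole, opened the jaws and withdrew straight up.

**Final checks**
- **Foot:** computed from the arm's position, it is about 14 mm below the plate's top at x about +11 mm. The hole is only 12 mm deep, so that estimate is off by about 2 mm.
- **Lid:** it rests at about 0.88 rad. After I withdrew, the red grip showed within 3 pixels of where I expected it in all three cameras.
- **Wrist force:** about 0 N after release, so the robot touches nothing.
- **Bystanders:** in the scene camera their area is practically unchanged (28 changed pixels). The side camera showed 231 changed pixels there, which I put down to the arm being in view and did not check further.

**What disagreed**
- A drop in force at +2 mm first looked like the hole. Pressing there met solid plate at up to 14 N on the wrist, the hardest I pressed. The 4 mm plate limit is about 20 N.
- Seen from above, the plate's middle appeared 7 mm behind plate_mid. A dark mark on the plate at +9 mm agreed with the hole I felt.

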